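# Ready the seedling feeder and mark the canes

## Robot

A 6-joint arm with a two-finger parallel gripper is mounted at the origin on the work surface. World frame = base frame: x ahead of the robot, y to its left, z up, the work surface at z = 0. Lengths are in m, angles in degrees, forces in N, time in s.
With the tool pointing down it reaches from about 0.4 to 0.825 m from the base axis. Payload 7 kg.
Tool frame: the origin (TCP) lies on the centre line of the jaws, within the pads' length; the fingertips stand 11 mm ahead of it and the grasp point (between the pads) lies 8 mm behind it; z points along the fingers, y is the direction in which the jaws open and shut (so a half turn about z gives the same grasp; the last joint's range is limited). The gripper opens to 88 mm and grips with 3 to 60 N. Pads are 19 mm wide; open, the fingers measure 130 mm over their backs; the gripper's body (78 mm by 193 mm) begins 47 mm behind the grasp point.
Start: joints at [82.798, 20.546, 0.682, 0, -70.136, -16.507], TCP at [0.271, 0.618, 0.238] pointing down, gripper open.
Joint ranges: [-176.03, 176.03], [-82.01, 121.73], [-58.28, 71.71], [-173.87, 95.51], [-174.79, -0.11], [-173.66, 173.66]. Speed limits (degrees/s): [136.94, 136.94, 172.46, 180, 180, 180].

## Interface

Orientations are given as [roll, pitch, yaw] about the fixed x, y, z axes, in that order (R = Rz(yaw) Ry(pitch) Rx(roll)).
In Python, from plant import ctrl, cams, order gives the robot as it stands.
- The arm moves only by the tool jog_arm, never from a script. Its argument "motion" is a list of rows, each an object with "offset": the shift along the tool's x, y, z in mm, a list of three; "roll": the turn about the tool's z in rad; "hand": the finger opening in mm, from 0 to 87.6. A call has 1 to 20 rows; each row is the pose to reach, as a shift and turn from the pose commanded when the call began, along the tool's axes at that moment; what a row does not reach only later rows make up. A row lasts 1/12 s, in which the tool goes at most 41.7 mm and 7.16 degrees, less where a joint would pass 70% of its speed; a pose out of reach is approached as far as the arm can. A call with a gripper value outside its range is refused whole. The fingers move at their own pace and stop on an object; the grip force is fixed at half the most. Time passes only in rows, so rows that repeat a pose let the fingers close. It gives the time, the measured TCP pose, the force and the opening at its end, in the units of the state.
- ctrl.get_obs(): the state, without advancing time (a new reading comes with each control period).
- cams.snapshot(name): name is "scene" or "top"; returns a dict with "img" (480x640x3 uint8, red, green, blue), "K" (3x3 intrinsics, pixels), "D" ([k1, k2, p1, p2, k3] as OpenCV has them; the pictures are not rectified), "cam_to_world" (4x4, takes a point from camera to world coordinates). Camera axes: x right, y down, z forward; pixel columns grow to the right and rows downward; lengths in m; the calibration is good to about 2 mm. A picture is of the moment at which its call begins. There is no depth.
- order.close_job(): hands the job in, once; it reports no verdict.
The state is a dict: "clock": time; "joint_pos": joint angles; "qvel": joint speeds; "tau": joint torques, N m; "tool_pos": TCP position; "orientation": TCP orientation; "force": force on the tool from outside, world axes, zero at the start; "moment": the same for the moment, N m; "opening": finger opening in m.
Only numpy, scipy, OpenCV 4.12 (cv2) and the standard library are available. Lean on these libraries where they do the work, as an engineer would, in place of code of your own. Each camera call takes 0.05 s, during which the arm holds its last target. There are 200 camera calls.

## Task

Get the seedling station ready: clip every marker clamp that is lying on the table onto a bamboo cane, one clamp to a cane, gripping the cane between the jaws, clear above the pot; take the spent cartridge out of the feeder's cradle and put it in the black square tray near it, stand the fresh cartridge from the table in the cradle, then shut the hinged clamp fully down on it to drive it home. Only when all that is done, start the feeder: press its keys fully down one at a time, first the big one, then the small one on the left, then the small one on the right (left and right as seen from the robot). Leave the other things on the table where they are.

Things in the scene. Friction and masses are not known exactly. Their poses are not given: they have to be found in the camera images.
- feeder: White feeder, fixed: 195 (x) by 130 mm (y), deck 46 mm high. Origin on the table under the cradle's centre. +x points away from the robot to the hinge (axis along y at x 62 mm, 91 mm up; brackets at y +-32, 100 mm high); the keys are at its -x end. The cradle is a well in the deck, 72 mm (x) by 48 mm (y); its black floor, a sprung seat 30 mm above the table, gives 9 mm under about 5 N.
- clamp (a joint): Feeder's hinged clamp: grey bar 50 mm wide, 6 mm thick, 122 mm from hinge to tip. 0 = shut: level, towards -x over the cradle, top 94 mm above the table; 1.57 upright; 2.05 fully open, leaning back. Stiff hinge, stays where left. A pad under it drives the cartridge down 8 mm in the last 0.15 rad. Push its back (outer, later top) face near the tip round and down, 5 to 10 N.
- cartridge_center (a point): Fresh nutrient cartridge on the table: loose upright grey block 64 mm (x) by 40 mm (y) by 60 mm high, 80 to 160 g, same either way round. Point at its centre. It belongs upright in the cradle, long side along the feeder's x, with 4 mm play all round; it stands about 8 mm proud there until the clamp is shut on it.
- spent_center (a point): Spent cartridge, which starts in the cradle, upright: same shape and size as the fresh one, about 60 g. Point at its centre, 60 mm above the table at the start.
- return_tray: Black open tray, fixed, 116 mm square outside, 35 mm high, walls and floor 3 mm. Origin at the centre of its underside.
- key_big_top (a point): Centre of the top of the big round key, 30 mm across, in the middle of the row of three on the front of the feeder, 90 mm to -x of the cradle's centre, 68 mm above the table; keys stand 10 mm proud of their round housings.
- key_left_top (a point): Centre of the top of the small round key, 18 mm across, 40 mm to the feeder's +y of the big one: left as seen from the robot.
- key_right_top (a point): Centre of the top of the small round key, 18 mm across, 40 mm to the feeder's -y of the big one: right as seen from the robot.
- key_big (a joint): Travel of that key: 0 up, 0.006 m fully down, which takes 4.5 N; springs back.
- key_left (a joint): Travel of that key: 0 up, 0.006 m fully down, which takes 4.5 N; springs back.
- key_right (a joint): Travel of that key: 0 up, 0.006 m fully down, which takes 4.5 N; springs back.
- clip1_center (a point): Marker clamp (may be absent): wooden sprung peg, white label on top, lying on its side; 107 mm long, 26 mm thick (z), 40 g. Point on its hinge, half-way up. +x to the jaws, -x to the handles, which end 50 mm back. Squeeze them 35 mm behind the hinge, from 46 to 27 mm wide (15 N, stop): the mouth, 12 to 52 mm ahead, opens from 6 to 26 mm. Axes turn with the +y half, by half the opening angle.
- clip1_jaw (a point): The same clamp: middle of its mouth, 32 mm ahead of its hinge, half-way up; axes as its centre point's.
- cane1 (a point): On the axis of an upright bamboo cane, 10 mm thick, 100 mm above the table. The cane stands fixed in the middle of a peat pot (fixed, 68 mm across at the rim, 55 mm high) and ends 140 mm above the table.
- clip2_center (a point): Marker clamp (may be absent): wooden sprung peg, white label on top, lying on its side; 107 mm long, 26 mm thick (z), 40 g. Point on its hinge, half-way up. +x to the jaws, -x to the handles, which end 50 mm back. Squeeze them 35 mm behind the hinge, from 46 to 27 mm wide (15 N, stop): the mouth, 12 to 52 mm ahead, opens from 6 to 26 mm. Axes turn with the +y half, by half the opening angle.
- clip2_jaw (a point): The same clamp: middle of its mouth, 32 mm ahead of its hinge, half-way up; axes as its centre point's.
- cane2 (a point): On the axis of an upright bamboo cane, 10 mm thick, 100 mm above the table. The cane stands fixed in the middle of a peat pot (fixed, 68 mm across at the rim, 55 mm high) and ends 140 mm above the table.
- clip3_center (a point): Marker clamp (may be absent): wooden sprung peg, white label on top, lying on its side; 107 mm long, 26 mm thick (z), 40 g. Point on its hinge, half-way up. +x to the jaws, -x to the handles, which end 50 mm back. Squeeze them 35 mm behind the hinge, from 46 to 27 mm wide (15 N, stop): the mouth, 12 to 52 mm ahead, opens from 6 to 26 mm. Axes turn with the +y half, by half the opening angle.
- clip3_jaw (a point): The same clamp: middle of its mouth, 32 mm ahead of its hinge, half-way up; axes as its centre point's.
- cane3 (a point): On the axis of an upright bamboo cane, 10 mm thick, 100 mm above the table. The cane stands fixed in the middle of a peat pot (fixed, 68 mm across at the rim, 55 mm high) and ends 140 mm above the table.
- seed_tin: Bystander, to be left alone: flat round aluminium tin, up to 44 mm across, 30 mm high. Origin at its underside.
- pot_stack: Bystander, to be left alone: stack of nested empty peat pots, up to 66 mm across, 105 mm high. Origin at its underside.
- packet_box: Bystander, to be left alone: cardboard box, up to 100 mm across, 75 mm high. Origin at its underside.
- spray: Bystander, to be left alone: upright clear bottle, up to 60 mm across, 160 mm high. Origin at its underside.
Things that resemble listed ones, but are neither listed nor needed, are in the scene too. What is shaped like the feeder but pink is not meant.

How it is judged (in metres and radians):
On the way, in this order (a step that is already met when the one before it is completed fails the run):
1. the fresh cartridge stands in the cradle with the clamp still open (horizontal distance between cartridge_center and feeder below 0.007 m and angle between cartridge_center's own z axis and vertical below 0.15 rad and angle between the x axis of cartridge_center and the x axis of feeder, either way round below 0.2 rad and height (world z) of cartridge_center below 0.064 m and value of joint clamp above 0.5 rad), for 0.2 s.
2. the clamp is shut and the cartridge is home (horizontal distance between cartridge_center and feeder below 0.007 m and angle between cartridge_center's own z axis and vertical below 0.15 rad and angle between the x axis of cartridge_center and the x axis of feeder, either way round below 0.2 rad and height (world z) of cartridge_center below 0.0555 m and value of joint clamp below 0.06 rad), for 0.2 s.
3. every marker clamp is on a cane of its own, the spent cartridge is in the tray, the fresh cartridge is home, and the big key is pressed (all of step 2 and x of spent_center in the frame of return_tray between -0.045 and 0.045 m and y of spent_center in the frame of return_tray between -0.045 and 0.045 m and height (world z) of spent_center below 0.05 m and ((x of cane1 in the frame of clip1_center between 0.012 and 0.052 m and y of cane1 in the frame of clip1_center between -0.008 and 0.008 m) or (x of cane2 in the frame of clip1_center between 0.012 and 0.052 m and y of cane2 in the frame of clip1_center between -0.008 and 0.008 m) or (x of cane3 in the frame of clip1_center between 0.012 and 0.052 m and y of cane3 in the frame of clip1_center between -0.008 and 0.008 m)) and height (world z) of clip1_center between 0.072 and 0.14 m and angle between each of clip1_center, clip2_center, clip3_center's own z axis and vertical below 0.4 rad and ((x of cane1 in the frame of clip2_center between 0.012 and 0.052 m and y of cane1 in the frame of clip2_center between -0.008 and 0.008 m) or (x of cane2 in the frame of clip2_center between 0.012 and 0.052 m and y of cane2 in the frame of clip2_center between -0.008 and 0.008 m) or (x of cane3 in the frame of clip2_center between 0.012 and 0.052 m and y of cane3 in the frame of clip2_center between -0.008 and 0.008 m)) and height (world z) of clip2_center between 0.072 and 0.14 m and ((x of cane1 in the frame of clip3_center between 0.012 and 0.052 m and y of cane1 in the frame of clip3_center between -0.008 and 0.008 m) or (x of cane2 in the frame of clip3_center between 0.012 and 0.052 m and y of cane2 in the frame of clip3_center between -0.008 and 0.008 m) or (x of cane3 in the frame of clip3_center between 0.012 and 0.052 m and y of cane3 in the frame of clip3_center between -0.008 and 0.008 m)) and height (world z) of clip3_center between 0.072 and 0.14 m and horizontal distance between clip1_jaw and clip2_jaw above 0.045 m and horizontal distance between each of clip1_jaw, clip2_jaw and clip3_jaw above 0.045 m and value of joint key_big above 0.0042 m), for 0.05 s.
4. the left small key is pressed (value of joint key_left above 0.0042 m), for 0.05 s.
5. the right small key is pressed (value of joint key_right above 0.0042 m), for 0.05 s.
At the end, for the whole second after the job is handed in: Each clamp grips its own cane (12-52 mm ahead of its hinge, 8 mm off the middle, centre 72-140 mm high, tilt < 0.4, jaws 45 mm apart); fresh cartridge 7 mm from the cradle's centre, upright, its centre < 55.5 mm high; spent one lying or standing in the tray; feeder clamp < 0.06; keys up (all of step 2 and x of spent_center in the frame of return_tray between -0.045 and 0.045 m and y of spent_center in the frame of return_tray between -0.045 and 0.045 m and height (world z) of spent_center below 0.05 m and ((x of cane1 in the frame of clip1_center between 0.012 and 0.052 m and y of cane1 in the frame of clip1_center between -0.008 and 0.008 m) or (x of cane2 in the frame of clip1_center between 0.012 and 0.052 m and y of cane2 in the frame of clip1_center between -0.008 and 0.008 m) or (x of cane3 in the frame of clip1_center between 0.012 and 0.052 m and y of cane3 in the frame of clip1_center between -0.008 and 0.008 m)) and height (world z) of clip1_center between 0.072 and 0.14 m and angle between each of clip1_center, clip2_center, clip3_center's own z axis and vertical below 0.4 rad and ((x of cane1 in the frame of clip2_center between 0.012 and 0.052 m and y of cane1 in the frame of clip2_center between -0.008 and 0.008 m) or (x of cane2 in the frame of clip2_center between 0.012 and 0.052 m and y of cane2 in the frame of clip2_center between -0.008 and 0.008 m) or (x of cane3 in the frame of clip2_center between 0.012 and 0.052 m and y of cane3 in the frame of clip2_center between -0.008 and 0.008 m)) and height (world z) of clip2_center between 0.072 and 0.14 m and ((x of cane1 in the frame of clip3_center between 0.012 and 0.052 m and y of cane1 in the frame of clip3_center between -0.008 and 0.008 m) or (x of cane2 in the frame of clip3_center between 0.012 and 0.052 m and y of cane2 in the frame of clip3_center between -0.008 and 0.008 m) or (x of cane3 in the frame of clip3_center between 0.012 and 0.052 m and y of cane3 in the frame of clip3_center between -0.008 and 0.008 m)) and height (world z) of clip3_center between 0.072 and 0.14 m and horizontal distance between clip1_jaw and clip2_jaw above 0.045 m and horizontal distance between each of clip1_jaw, clip2_jaw and clip3_jaw above 0.045 m and value of joint each of key_big, key_left, key_right below 0.002 m); the robot touches nothing.
It fails at once if two keys are pressed at once (value of joint each of key_big, key_left above 0.003 m or value of joint each of key_big, key_right above 0.003 m or value of joint each of key_left, key_right above 0.003 m).
It fails at once if a bystander is moved by more than 5 cm (distance of any of seed_tin, pot_stack, packet_box, spray from where it was at the start of the episode above 0.05 m).
Of clip1, clip2, clip3 only 2 to 3 are there at a start; the rules pass over those that are not, and their reading is None.
At some moment in a run one of clip1, clip2, clip3, cartridge may be knocked a few centimetres aside while the robot is not near it.
It also fails if it takes over 208 s, if anything falls off the work surface, if the arm or the gripper's body presses on something with over 40 N, if the wrist force passes 120 N, or if a joint passes its speed limit or range.

## Working session

There is one attempt and no reset: what is moved stays moved. The work goes in short steps, Python scripts to look and compute and a tool call to move; the robot and the scene stay as the last step left them, time stands still between calls to the robot, and variables do not carry over. Pictures are saved under pics/ and viewed, about 12 in all and at most 16, crops included, and the job is handed in when it is done.

Besides the shell and the picture viewer there is one more tool, called after "Call:" by a JSON object that holds its "method" and its "body", one argument or row to a line. jog_arm: Moves the arm, as the interface text tells. Its arguments: {"type":"object","properties":{"motion":{"type":"array"}},"required":["motion"]}

```bash
mkdir -p pics; ls; cat > h.py <<'E'
import numpy as np, cv2
from plant import ctrl, cams, order
def snap(name,fn):
    s=cams.snapshot(name); cv2.imwrite('pics/'+fn+'.png',cv2.cvtColor(s['img'],cv2.COLOR_RGB2BGR))
    np.savez('pics/'+fn+'.npz',**{k:np.array(v) for k,v in s.items()}); return s
def load(fn): return np.load('pics/'+fn+'.npz')
def w(s,uv,z):
    uv=np.array(uv,float).reshape(-1,1,2); n=cv2.undistortPoints(uv,s['K'],s['D']).reshape(-1,2)
    T=s['cam_to_world']; d=np.c_[n,np.ones(len(n))]@T[:3,:3].T; o=T[:3,3]
    z=np.broadcast_to(z,len(n)); return o+d*((z-o[2])/d[:,2])[:,None]
def p(s,P):
    T=np.linalg.inv(s['cam_to_world']); r,_=cv2.Rodrigues(T[:3,:3])
    return cv2.projectPoints(np.array(P,float).reshape(-1,1,3),r,T[:3,3],s['K'],s['D'])[0].reshape(-1,2)
def crop(fn,x0,y0,x1,y1,k):
    i=cv2.imread('pics/'+fn+'.png')[y0:y1,x0:x1]; cv2.imwrite('pics/'+fn+'_c%d_%d.png'%(x0,y0),cv2.resize(i,None,fx=k,fy=k,interpolation=cv2.INTER_CUBIC))
E
python3 - <<'E'
from h import *
for n in ('scene','top'):
    s=snap(n,n+'0'); print(n,s['cam_to_world'].round(3).tolist(),s['K'].tolist(),s['D'])
print(ctrl.get_obs())
E
```

```text
pics
scene [[0.794, 0.334, -0.507, 1.149], [0.607, -0.437, 0.663, -0.933], [-0.0, -0.835, -0.55, 0.789], [0.0, 0.0, 0.0, 1.0]] [[483.6303886971337, 0.0, 321.2864178555695], [0.0, 483.6303886971337, 237.65111624962], [0.0, 0.0, 1.0]] [-0.04994763  0.          0.          0.          0.        ]
top [[-0.028, -0.993, 0.114, 0.254], [-1.0, 0.028, -0.008, -0.068], [0.005, -0.114, -0.993, 1.859], [0.0, 0.0, 0.0, 1.0]] [[617.9518686657237, 0.0, 325.998849596885], [0.0, 617.9518686657237, 245.06640787856907], [0.0, 0.0, 1.0]] [-0.07674664  0.          0.          0.          0.        ]
{'clock': 0.1, 'joint_pos': array([ 8.27993261e+01,  2.05876060e+01,  6.40567843e-01, -1.89382658e-02,
       -7.01361489e+01, -1.65066452e+01]), 'qvel': array([-0.03080058, -0.0190948 ,  0.19135698,  0.06596237, -0.08732819,
        0.07087208]), 'tau': array([-1.73227516e-03, -5.84163952e+01,  2.93749827e+01,  7.01562077e+00,
        1.01455289e-02, -5.44896693e-05]), 'tool_pos': array([0.27124461, 0.61765162, 0.23672122]), 'orientation': array([ 1.79915182e+02, -6.56746146e-03, -2.37137621e+01]), 'force': array([-0.31207631, -0.20456388, -0.83040509]), 'moment': array([-0.03366242, -0.00414476,  0.06157794]), 'opening': 0.08787518682148193}
```

View pics/top0.png

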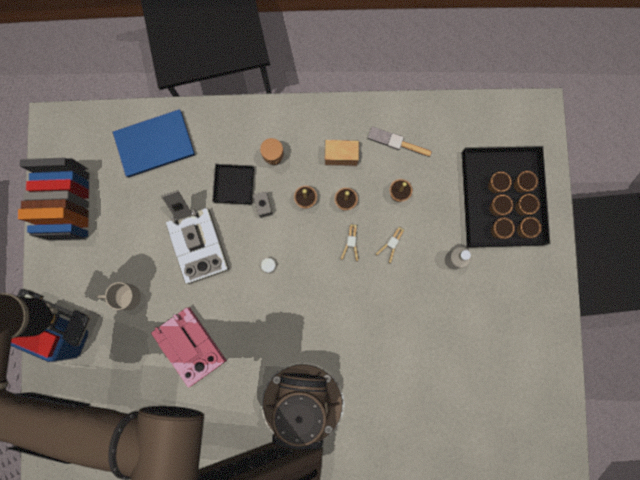

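View pics/scene0.png

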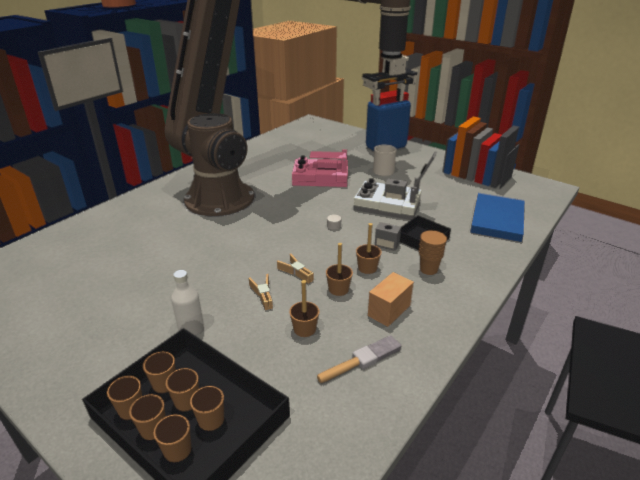

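The top view shows the feeder at about (198,240) with its clamp leaning back, the tray at (234,184) and the fresh cartridge at (262,204). The canes are at (305,195), (346,197) and (401,188). There are two clamps, at (351,241) and (395,242). The pink decoy is at (190,347).

```bash
python3 - <<'E'
from h import *
crop('top0',155,150,285,285,6) if 0 else crop('top0',155,150,285,290,4)
crop('top0',290,170,425,275,5)
E
cd pics; python3 -c "
import cv2
a=cv2.imread('top0_c155_150.png');print(a.shape)"
```

```text
(560, 520, 3)
```

View pics/top0_c155_150.png

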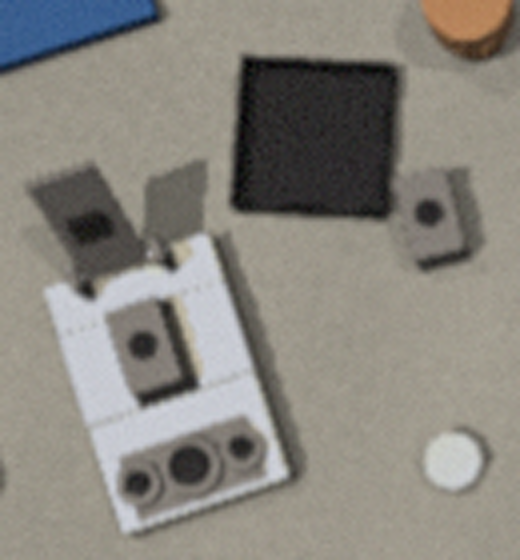

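View pics/top0_c290_170.png

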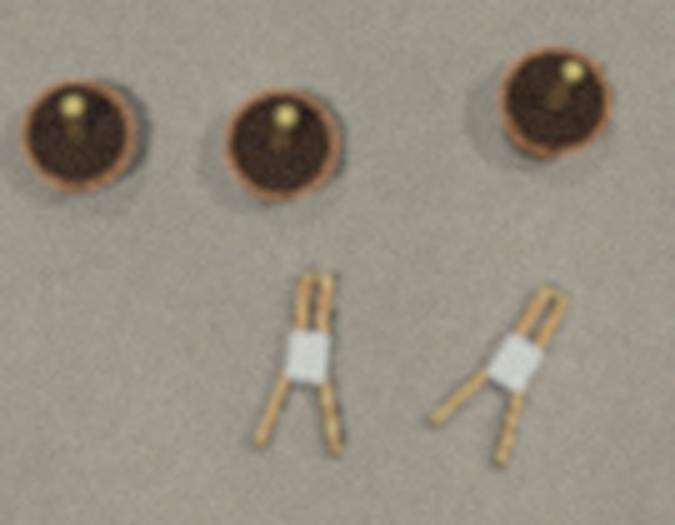

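```bash
python3 - <<'E'
from h import *
s=load('top0')
def q(pts,x0,y0,k,z):
    a=(np.array(pts,float)+.5)/k-.5+[x0,y0]; return w(s,a,z)*1000
A=lambda pts,z:q(pts,155,150,4,z)
B=lambda pts,z:q(pts,290,170,5,z)
f=lambda n,x:print(n,x[:,:2].round(0).tolist())
K=A([(189,465),(137,484),(243,446)],.068);f('keys',K)
f('deck',A([(47,288),(210,235),(122,532),(290,473)],.046))
f('spent',A([(143,345),(107,308),(158,296),(183,382),(135,398)],.09))
f('fresh',A([(428,212),(398,178),(445,168),(466,246),(418,264)],.06))
t=A([(245,57),(398,67),(389,214),(234,210)],.035);f('tray',t);print(t.mean(0))
f('canes',B([(72,103),(286,115),(573,70)],.14))
f('c1',B([(308,358),(303,275),(333,277),(260,443),(336,452)],.026))
f('c2',B([(515,362),(549,290),(568,300),(433,421),(498,462)],.026))
d=K[1]-K[2];y=np.degrees(np.arctan2(d[1],d[0]))-90;print('yaw',y,np.hypot(*d[:2]))
c,sn=np.cos(np.radians(y)),np.sin(np.radians(y));print('center from keys',K.mean(0)[:2]+90*np.array([c,sn]))
E
```

```text
keys [[409.0, 281.0], [396.0, 319.0], [422.0, 241.0]]
deck [[546.0, 391.0], [583.0, 268.0], [363.0, 335.0], [403.0, 210.0]]
spent [[495.0, 309.0], [523.0, 336.0], [531.0, 298.0], [467.0, 280.0], [457.0, 315.0]]
fresh [[593.0, 104.0], [619.0, 126.0], [625.0, 91.0], [566.0, 76.0], [554.0, 112.0]]
tray [[720.0, 243.0], [709.0, 127.0], [597.0, 136.0], [603.0, 252.0]]
[657.29586895 189.6674951   35.        ]
canes [[610.0, -24.0], [600.0, -145.0], [621.0, -309.0]]
c1 [[474.0, -159.0], [525.0, -157.0], [523.0, -175.0], [424.0, -128.0], [418.0, -173.0]]
c2 [[469.0, -282.0], [512.0, -305.0], [505.0, -316.0], [435.0, -232.0], [409.0, -270.0]]
yaw 18.268780294740125 81.89366884609392
center from keys [494.60401322 308.35992362]
```

```bash
cat >> h.py <<'E'
def off(*tg):
    "targets (x,y,z mm,yaw deg): offsets in tool axes and roll from the measured pose"
    o=ctrl.get_obs(); ps=o['tool_pos']*1000; r,pt,y=np.radians(o['orientation'])
    t=[np.cos(y),np.sin(y)]; u=[np.sin(y),-np.cos(y)]
    print('t %.1f'%o['clock'],ps.round(1),o['orientation'].round(1),'F',o['force'].round(1),'open %.1f'%(o['opening']*1000))
    for X in tg:
        d=np.array(X[:3])-ps; ro=-(np.radians(X[3])-y); ro=(ro+np.pi/2)%np.pi-np.pi/2
        print(X,'->',np.round([d[:2]@t,d[:2]@u,-d[2]],1),round(ro,3))
E
python3 -c "
from h import *
off((495,309,237,17.5),(495,309,64,17.5))"
```

```text
t 0.1 [271.2 617.7 236.7] [179.9  -0.  -23.7] F [-0.3 -0.2 -0.8] open 87.9
(495, 309, 237, 17.5) -> [ 3.290e+02  1.926e+02 -3.000e-01] -0.719
(495, 309, 64, 17.5) -> [329.  192.6 172.7] -0.719
```

Call:
{"method": "jog_arm", "body": {
  "motion": [
    {"offset": [30, 18, 0], "roll": -0.07, "hand": 87},
    {"offset": [66, 39, 0], "roll": -0.15, "hand": 87},
    {"offset": [99, 58, 0], "roll": -0.22, "hand": 87},
    {"offset": [132, 77, 0], "roll": -0.29, "hand": 87},
    {"offset": [165, 96, 0], "roll": -0.36, "hand": 87},
    {"offset": [198, 116, 0], "roll": -0.43, "hand": 87},
    {"offset": [231, 135, 0], "roll": -0.5, "hand": 87},
    {"offset": [264, 154, 0], "roll": -0.58, "hand": 87},
    {"offset": [297, 174, 0], "roll": -0.65, "hand": 87},
    {"offset": [320, 187, 20], "roll": -0.7, "hand": 87},
    {"offset": [329, 193, 50], "roll": -0.719, "hand": 87},
    {"offset": [329, 193, 80], "roll": -0.719, "hand": 87},
    {"offset": [329, 193, 100], "roll": -0.719, "hand": 87},
    {"offset": [329, 193, 110], "roll": -0.719, "hand": 87},
    {"offset": [329, 193, 110], "roll": -0.719, "hand": 87},
    {"offset": [329, 193, 110], "roll": -0.719, "hand": 87}
  ]
}}

```text
clock: 1.43
tool_pos: [0.4952, 0.3093, 0.1278]
orientation: [180.0, 0.0, 17.5]
force: [0.0, 0.1, 0.5]
opening: 0.0869
```

```bash
python3 -c "
from h import *
off((495,309,64,17.5))"
```

```text
t 1.4 [495.2 309.3 127.8] [180.    0.   17.5] F [0.  0.1 0.5] open 86.9
(495, 309, 64, 17.5) -> [-0.3  0.2 63.8] 0.0
```

Call:
{"method": "jog_arm", "body": {
  "motion": [
    {"offset": [0, 0, 25], "roll": 0, "hand": 87},
    {"offset": [0, 0, 45], "roll": 0, "hand": 87},
    {"offset": [0, 0, 58], "roll": 0, "hand": 87},
    {"offset": [0, 0, 63], "roll": 0, "hand": 60},
    {"offset": [0, 0, 63], "roll": 0, "hand": 30},
    {"offset": [0, 0, 63], "roll": 0, "hand": 30},
    {"offset": [0, 0, 63], "roll": 0, "hand": 30},
    {"offset": [0, 0, 63], "roll": 0, "hand": 30},
    {"offset": [0, 0, 63], "roll": 0, "hand": 30},
    {"offset": [0, 0, 63], "roll": 0, "hand": 30},
    {"offset": [0, 0, 55], "roll": 0, "hand": 30},
    {"offset": [0, 0, 40], "roll": 0, "hand": 30},
    {"offset": [0, 0, 15], "roll": 0, "hand": 30},
    {"offset": [0, 0, -15], "roll": 0, "hand": 30},
    {"offset": [0, 0, -45], "roll": 0, "hand": 30},
    {"offset": [0, 0, -75], "roll": 0, "hand": 30},
    {"offset": [0, 0, -100], "roll": 0, "hand": 30},
    {"offset": [0, 0, -100], "roll": 0, "hand": 30}
  ]
}}

```text
clock: 2.93
tool_pos: [0.4972, 0.3105, 0.2344]
orientation: [-179.8, -0.5, 17.5]
force: [1.4, 0.1, -0.2]
opening: 0.0399
```

```bash
python3 -c "
from h import *
off((657,190,225,-5),(657,190,41,-5))"
```

```text
t 2.9 [497.2 310.5 234.4] [-179.8   -0.5   17.5] F [ 1.4  0.1 -0.2] open 39.9
(657, 190, 225, -5) -> [116.1 163.1   9.4] 0.393
(657, 190, 41, -5) -> [116.1 163.1 193.4] 0.393
```

Call:
{"method": "jog_arm", "body": {
  "motion": [
    {"offset": [12, 16, 0], "roll": 0.04, "hand": 30},
    {"offset": [30, 41, 0], "roll": 0.1, "hand": 30},
    {"offset": [50, 68, 0], "roll": 0.17, "hand": 30},
    {"offset": [70, 95, 0], "roll": 0.23, "hand": 30},
    {"offset": [90, 122, 0], "roll": 0.3, "hand": 30},
    {"offset": [107, 146, 0], "roll": 0.36, "hand": 30},
    {"offset": [118, 162, 20], "roll": 0.393, "hand": 30},
    {"offset": [118, 162, 50], "roll": 0.393, "hand": 30},
    {"offset": [118, 162, 80], "roll": 0.393, "hand": 30},
    {"offset": [118, 162, 110], "roll": 0.393, "hand": 30},
    {"offset": [118, 162, 140], "roll": 0.393, "hand": 30},
    {"offset": [118, 162, 165], "roll": 0.393, "hand": 30},
    {"offset": [118, 162, 180], "roll": 0.393, "hand": 30},
    {"offset": [118, 162, 187], "roll": 0.393, "hand": 30},
    {"offset": [118, 162, 187], "roll": 0.393, "hand": 30},
    {"offset": [118, 162, 187], "roll": 0.393, "hand": 30},
    {"offset": [118, 162, 187], "roll": 0.393, "hand": 53},
    {"offset": [118, 162, 187], "roll": 0.393, "hand": 53},
    {"offset": [118, 162, 187], "roll": 0.393, "hand": 53},
    {"offset": [118, 162, 187], "roll": 0.393, "hand": 53}
  ]
}}

```text
clock: 4.6
tool_pos: [0.6564, 0.19, 0.0406]
orientation: [-180.0, -0.0, -5.0]
force: [-0.3, -0.4, -1.3]
opening: 0.0527
```

```bash
python3 -c "
from h import *
off((593,104,200,13),(593,104,45,13))"
```

```text
t 4.6 [656.4 190.   40.6] [-180.   -0.   -5.] F [-0.3 -0.4 -1.3] open 52.7
(593, 104, 200, 13) -> [ -55.6   91.2 -159.4] -0.315
(593, 104, 45, 13) -> [-55.6  91.2  -4.4] -0.315
```

Call:
{"method": "jog_arm", "body": {
  "motion": [
    {"offset": [0, 0, -10], "roll": 0, "hand": 53},
    {"offset": [0, 0, -35], "roll": 0, "hand": 53},
    {"offset": [0, 0, -70], "roll": 0, "hand": 53},
    {"offset": [0, 0, -105], "roll": 0, "hand": 53},
    {"offset": [0, 0, -140], "roll": 0, "hand": 53},
    {"offset": [-30, 40, -160], "roll": -0.1, "hand": 60},
    {"offset": [-60, 70, -160], "roll": -0.2, "hand": 60},
    {"offset": [-90, 91, -160], "roll": -0.315, "hand": 60},
    {"offset": [-120, 91, -160], "roll": -0.315, "hand": 60},
    {"offset": [-150, 91, -160], "roll": -0.315, "hand": 60},
    {"offset": [-170, 91, -160], "roll": -0.315, "hand": 60},
    {"offset": [-170, 91, -160], "roll": -0.315, "hand": 60}
  ]
}}

```text
clock: 5.6
tool_pos: [0.4758, 0.1136, 0.202]
orientation: [-179.9, -0.1, 13.0]
force: [0.2, -0.1, 0.6]
opening: 0.0599
```

```bash
python3 -c "
from h import *
snap('scene','s1');snap('top','t1');off((586,102,150,13),(586,102,34,13))
a=cv2.imread('pics/s1.png')[150:310,250:480];b=cv2.imread('pics/t1.png')[140:300,150:430]
a=cv2.resize(a,(460,320));b=cv2.resize(b,(560,320)); cv2.imwrite('pics/m1.png',np.vstack([cv2.copyMakeBorder(a,0,0,0,100,0),b]))
import shutil"
```

```text
t 5.7 [478.8 114.4 202. ] [-1.80e+02 -1.00e-01  1.31e+01] F [0.3 0.2 0.4] open 59.9
(586, 102, 150, 13) -> [101.6  36.4  52. ] 0.002
(586, 102, 34, 13) -> [101.6  36.4 168. ] 0.002
```

View pics/m1.png

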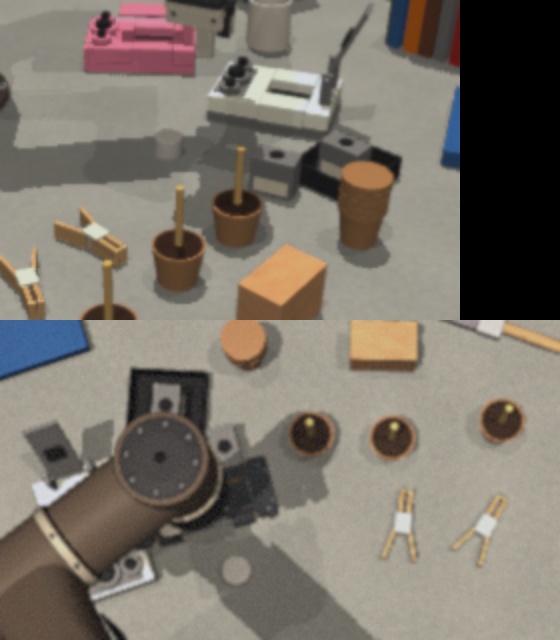

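The spent cartridge stands in the tray, the cradle is empty, and the fresh cartridge hasn't moved (dot at 262,203). Next I grasp it.

Call:
{"method": "jog_arm", "body": {
  "motion": [
    {"offset": [25, 9, 0], "roll": 0, "hand": 60},
    {"offset": [55, 20, 0], "roll": 0, "hand": 60},
    {"offset": [85, 30, 20], "roll": 0, "hand": 60},
    {"offset": [101, 36, 45], "roll": 0, "hand": 60},
    {"offset": [101, 36, 75], "roll": 0, "hand": 60},
    {"offset": [101, 36, 100], "roll": 0, "hand": 60},
    {"offset": [101, 36, 125], "roll": 0, "hand": 60},
    {"offset": [101, 36, 145], "roll": 0, "hand": 60},
    {"offset": [101, 36, 160], "roll": 0, "hand": 60},
    {"offset": [101, 36, 167], "roll": 0, "hand": 60},
    {"offset": [101, 36, 167], "roll": 0, "hand": 60},
    {"offset": [101, 36, 167], "roll": 0, "hand": 30},
    {"offset": [101, 36, 167], "roll": 0, "hand": 30},
    {"offset": [101, 36, 167], "roll": 0, "hand": 30},
    {"offset": [101, 36, 167], "roll": 0, "hand": 30},
    {"offset": [101, 36, 167], "roll": 0, "hand": 30},
    {"offset": [101, 36, 167], "roll": 0, "hand": 30}
  ]
}}

```text
clock: 7.12
tool_pos: [0.5862, 0.1021, 0.0348]
orientation: [-180.0, -0.1, 13.0]
force: [0.2, -0.8, 6.6]
opening: 0.0399
```

```bash
python3 -c "
from h import *
off((586,102,200,13),(488,307,200,17.5),(488,307,70,17.5))"
```

```text
t 7.1 [586.2 102.1  34.8] [-1.8e+02 -1.0e-01  1.3e+01] F [ 0.2 -0.8  6.6] open 39.9
(586, 102, 200, 13) -> [-2.000e-01  1.000e-01 -1.652e+02] 0.001
(488, 307, 200, 17.5) -> [ -49.4 -221.7 -165.2] -0.078
(488, 307, 70, 17.5) -> [ -49.4 -221.7  -35.2] -0.078
```

Call:
{"method": "jog_arm", "body": {
  "motion": [
    {"offset": [0, 0, -8], "roll": 0, "hand": 30},
    {"offset": [0, 0, -30], "roll": 0, "hand": 30},
    {"offset": [0, 0, -60], "roll": 0, "hand": 30},
    {"offset": [0, 0, -90], "roll": 0, "hand": 30},
    {"offset": [-15, -10, -120], "roll": 0, "hand": 30},
    {"offset": [-35, -30, -150], "roll": -0.01, "hand": 30},
    {"offset": [-49, -55, -165], "roll": -0.02, "hand": 30},
    {"offset": [-49, -85, -165], "roll": -0.03, "hand": 30},
    {"offset": [-49, -115, -165], "roll": -0.04, "hand": 30},
    {"offset": [-49, -145, -165], "roll": -0.05, "hand": 30},
    {"offset": [-49, -175, -165], "roll": -0.06, "hand": 30},
    {"offset": [-49, -200, -160], "roll": -0.07, "hand": 30},
    {"offset": [-49, -215, -145], "roll": -0.078, "hand": 30},
    {"offset": [-49, -222, -120], "roll": -0.078, "hand": 30},
    {"offset": [-49, -222, -95], "roll": -0.078, "hand": 30},
    {"offset": [-49, -222, -75], "roll": -0.078, "hand": 30},
    {"offset": [-49, -222, -65], "roll": -0.078, "hand": 30},
    {"offset": [-49, -222, -65], "roll": -0.078, "hand": 30},
    {"offset": [-49, -222, -65], "roll": -0.078, "hand": 30}
  ]
}}

```text
clock: 8.7
tool_pos: [0.4879, 0.3071, 0.099]
orientation: [180.0, 0.0, 17.5]
force: [-0.6, -0.2, -0.3]
opening: 0.0398
```

```bash
python3 -c "
from h import *
off((488.3,306.9,70,17.5),(488.3,306.9,64,17.5)); snap('scene','s2'); crop('s2',320,150,460,240,5)"
```

```text
t 8.7 [487.9 307.1  99. ] [180.    0.   17.5] F [-0.6 -0.2 -0.3] open 39.8
(488.3, 306.9, 70, 17.5) -> [ 0.4  0.3 29. ] -0.0
(488.3, 306.9, 64, 17.5) -> [ 0.4  0.3 35. ] -0.0
```

View pics/s2_c320_150.png

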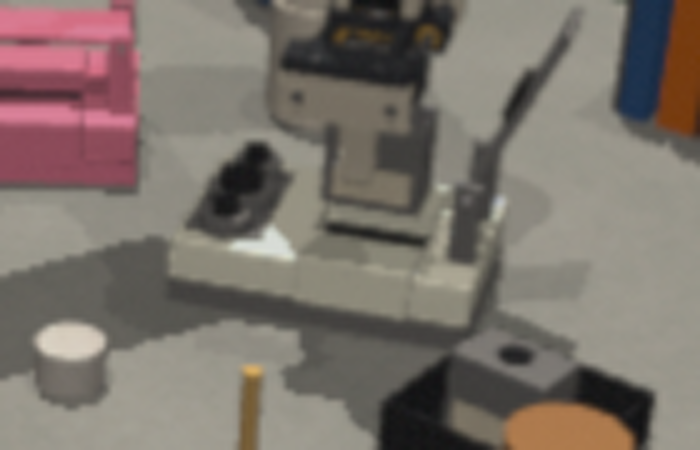

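```bash
python3 -c "
from h import *
s=load('s2'); a=np.radians(17.5);c=np.array([495,309.]);R=np.array([[np.cos(a),-np.sin(a)],[np.sin(a),np.cos(a)]])
def g(x,y,z): return np.r_[(c+R@[x,y])/1000,z/1000]
P=[g(-36,-24,46),g(36,-24,46),g(-32,-20,65),g(32,-20,65),g(-32,-20,95),g(32,-20,125),g(-125.5,-65,46),g(69.5,-65,46),g(-120,-65,46),g(75,-65,46),g(-90,0,68),g(-90,-40,68)]
print(((p(s,P)-[320,150]+.5)*5-.5).round(0).tolist())"
```

```text
[[308.0, 230.0], [419.0, 248.0], [318.0, 202.0], [416.0, 218.0], [321.0, 160.0], [425.0, 133.0], [157.0, 236.0], [458.0, 287.0], [165.0, 237.0], [467.0, 289.0], [239.0, 170.0], [222.0, 197.0]]
```

Call:
{"method": "jog_arm", "body": {
  "motion": [
    {"offset": [0, 0, 6], "roll": 0, "hand": 30},
    {"offset": [0, 0, 12], "roll": 0, "hand": 30},
    {"offset": [0, 0, 17], "roll": 0, "hand": 30},
    {"offset": [0, 0, 21], "roll": 0, "hand": 30},
    {"offset": [0, 0, 24], "roll": 0, "hand": 30},
    {"offset": [0, 0, 26], "roll": 0, "hand": 30},
    {"offset": [0, 0, 26], "roll": 0, "hand": 30},
    {"offset": [0, 0, 26], "roll": 0, "hand": 30}
  ]
}}

```text
clock: 9.42
tool_pos: [0.4877, 0.3071, 0.0725]
orientation: [180.0, 0.0, 17.5]
force: [0.2, -0.1, -1.4]
opening: 0.04
```

Call:
{"method": "jog_arm", "body": {
  "motion": [
    {"offset": [0, 0, 3], "roll": 0, "hand": 30},
    {"offset": [0, 0, 6], "roll": 0, "hand": 30},
    {"offset": [0, 0, 8], "roll": 0, "hand": 30},
    {"offset": [0, 0, 8], "roll": 0, "hand": 30},
    {"offset": [0, 0, 8], "roll": 0, "hand": 55},
    {"offset": [0, 0, 8], "roll": 0, "hand": 70},
    {"offset": [0, 0, 8], "roll": 0, "hand": 70},
    {"offset": [0, 0, 8], "roll": 0, "hand": 70},
    {"offset": [0, 0, -5], "roll": 0, "hand": 70},
    {"offset": [0, 0, -30], "roll": 0, "hand": 70},
    {"offset": [0, 0, -65], "roll": 0, "hand": 70},
    {"offset": [0, 0, -105], "roll": 0, "hand": 70},
    {"offset": [0, 0, -145], "roll": 0, "hand": 50},
    {"offset": [0, 0, -185], "roll": 0, "hand": 20},
    {"offset": [0, 0, -210], "roll": 0, "hand": 0},
    {"offset": [0, 0, -210], "roll": 0, "hand": 0},
    {"offset": [0, 0, -210], "roll": 0, "hand": 0}
  ]
}}

```text
clock: 10.83
tool_pos: [0.4881, 0.3076, 0.2847]
orientation: [-179.9, -0.2, 17.5]
force: [0.1, -0.1, 0.3]
opening: 0.042
```

```bash
python3 -c "
from h import *
off((580,336,250,17.5)); snap('scene','s3'); crop('s3',320,150,460,240,5)"
```

```text
t 10.8 [488.1 307.6 284.7] [-179.9   -0.2   17.5] F [ 0.1 -0.1  0.3] open 42.0
(580, 336, 250, 17.5) -> [96.1  0.6 34.7] -0.0
```

View pics/s3_c320_150.png

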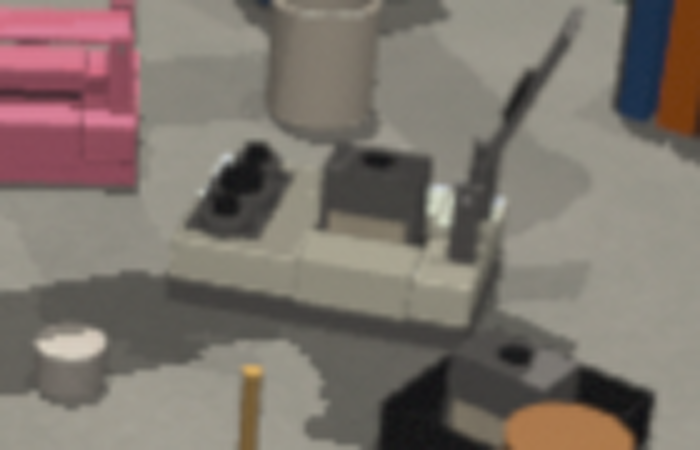

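```bash
python3 -c "
from h import *
a=np.radians(17.5)
F=lambda x,y,z:(495+x*np.cos(a)-y*np.sin(a),309+x*np.sin(a)+y*np.cos(a),z,17.5)
off(F(148,0,290),F(148,0,190))
for t in np.arange(2.05,-.01,-.1):
    r=106
    if t>1.6: x=62-122*np.cos(t)+3+10; z=180+11
    else: x=62-r*np.cos(t)+3*np.sin(t)+10; z=91+r*np.sin(t)+3*np.cos(t)+11
    print('%.2f dx %.0f dz %.0f'%(t,x-148,190-z),end='; ')
"
```

```text
t 10.9 [487.5 307.1 282.9] [-179.9   -0.    17.5] F [-0.6 -0.1 -0.9] open 38.2
(np.float64(636.1501087107376), np.float64(353.5044583266324), 290, 17.5) -> [155.7   0.4  -7.1] -0.0
(np.float64(636.1501087107376), np.float64(353.5044583266324), 190, 17.5) -> [155.7   0.4  92.9] -0.0
2.05 dx -17 dz -1; 1.95 dx -28 dz -1; 1.85 dx -39 dz -1; 1.75 dx -51 dz -1; 1.65 dx -63 dz -1; 1.55 dx -75 dz -18; 1.45 dx -86 dz -18; 1.35 dx -96 dz -16; 1.25 dx -107 dz -14; 1.15 dx -117 dz -10; 1.05 dx -126 dz -5; 0.95 dx -135 dz 0; 0.85 dx -144 dz 6; 0.75 dx -152 dz 14; 0.65 dx -159 dz 21; 0.55 dx -165 dz 30; 0.45 dx -170 dz 39; 0.35 dx -175 dz 49; 0.25 dx -178 dz 59; 0.15 dx -180 dz 69; 0.05 dx -182 dz 80;
```

Call:
{"method": "jog_arm", "body": {
  "motion": [
    {"offset": [15, 0, -5], "roll": 0, "hand": 0},
    {"offset": [40, 0, -7], "roll": 0, "hand": 0},
    {"offset": [70, 0, -7], "roll": 0, "hand": 0},
    {"offset": [100, 0, -7], "roll": 0, "hand": 0},
    {"offset": [130, 0, -7], "roll": 0, "hand": 0},
    {"offset": [150, 0, -7], "roll": 0, "hand": 0},
    {"offset": [156, 0, 0], "roll": 0, "hand": 0},
    {"offset": [156, 0, 25], "roll": 0, "hand": 0},
    {"offset": [156, 0, 50], "roll": 0, "hand": 0},
    {"offset": [156, 0, 75], "roll": 0, "hand": 0},
    {"offset": [156, 0, 90], "roll": 0, "hand": 0},
    {"offset": [156, 0, 93], "roll": 0, "hand": 0},
    {"offset": [156, 0, 93], "roll": 0, "hand": 0},
    {"offset": [156, 0, 93], "roll": 0, "hand": 0}
  ]
}}

```text
clock: 12.05
tool_pos: [0.6366, 0.354, 0.1899]
orientation: [180.0, -0.0, 17.5]
force: [-0.6, -0.0, 0.9]
opening: 0.0005
```

Call:
{"method": "jog_arm", "body": {
  "motion": [
    {"offset": [-17, 0, -1], "roll": 0, "hand": 0},
    {"offset": [-28, 0, -1], "roll": 0, "hand": 0},
    {"offset": [-39, 0, -1], "roll": 0, "hand": 0},
    {"offset": [-51, 0, -1], "roll": 0, "hand": 0},
    {"offset": [-63, 0, -3], "roll": 0, "hand": 0},
    {"offset": [-75, 0, -12], "roll": 0, "hand": 0},
    {"offset": [-86, 0, -18], "roll": 0, "hand": 0},
    {"offset": [-96, 0, -16], "roll": 0, "hand": 0},
    {"offset": [-107, 0, -14], "roll": 0, "hand": 0},
    {"offset": [-117, 0, -10], "roll": 0, "hand": 0},
    {"offset": [-126, 0, -5], "roll": 0, "hand": 0},
    {"offset": [-135, 0, 0], "roll": 0, "hand": 0},
    {"offset": [-144, 0, 6], "roll": 0, "hand": 0},
    {"offset": [-152, 0, 14], "roll": 0, "hand": 0},
    {"offset": [-159, 0, 21], "roll": 0, "hand": 0},
    {"offset": [-165, 0, 30], "roll": 0, "hand": 0},
    {"offset": [-170, 0, 39], "roll": 0, "hand": 0},
    {"offset": [-175, 0, 49], "roll": 0, "hand": 0},
    {"offset": [-175, 0, 49], "roll": 0, "hand": 0}
  ]
}}

```text
clock: 13.63
tool_pos: [0.468, 0.3007, 0.1387]
orientation: [180.0, 0.1, 17.5]
force: [0.4, 0.2, 0.5]
opening: 0.0004
```

```bash
python3 -c "
from h import *
a=np.radians(17.5)
F=lambda x,y,z:(495+x*np.cos(a)-y*np.sin(a),309+x*np.sin(a)+y*np.cos(a),z,17.5)
off(F(-33,0,105))"
```

```text
t 13.6 [468.  300.7 138.7] [1.80e+02 1.00e-01 1.75e+01] F [0.4 0.2 0.5] open 0.4
(np.float64(463.5273406253085), np.float64(299.076708616359), 105, 17.5) -> [-4.8  0.2 33.7] -0.0
```

Call:
{"method": "jog_arm", "body": {
  "motion": [
    {"offset": [-3, 0, 9], "roll": 0, "hand": 0},
    {"offset": [-5, 0, 18], "roll": 0, "hand": 0},
    {"offset": [-5, 0, 25], "roll": 0, "hand": 0},
    {"offset": [-5, 0, 30], "roll": 0, "hand": 0},
    {"offset": [-5, 0, 33], "roll": 0, "hand": 0},
    {"offset": [-5, 0, 35], "roll": 0, "hand": 0},
    {"offset": [-5, 0, 35], "roll": 0, "hand": 0},
    {"offset": [-5, 0, 35], "roll": 0, "hand": 0},
    {"offset": [-5, 0, 35], "roll": 0, "hand": 0}
  ]
}}

```text
clock: 14.38
tool_pos: [0.4651, 0.3001, 0.1054]
orientation: [-180.0, -0.0, 17.5]
force: [0.6, -0.2, -0.7]
opening: 0.0007
```

Call:
{"method": "jog_arm", "body": {
  "motion": [
    {"offset": [0, 0, 2], "roll": 0, "hand": 0},
    {"offset": [0, 0, 3], "roll": 0, "hand": 0},
    {"offset": [0, 0, 3], "roll": 0, "hand": 0},
    {"offset": [0, 0, 3], "roll": 0, "hand": 0}
  ]
}}

```text
clock: 14.72
tool_pos: [0.4653, 0.3001, 0.1048]
orientation: [-180.0, -0.1, 17.5]
force: [-7.8, -2.5, 20.7]
opening: 0.0004
```

```bash
python3 -c "
from h import *
off(); snap('scene','s4'); crop('s4',320,150,460,240,5)"
```

```text
t 14.7 [465.3 300.1 104.8] [-1.80e+02 -1.00e-01  1.75e+01] F [-7.8 -2.5 20.7] open 0.4
```

View pics/s4_c320_150.png

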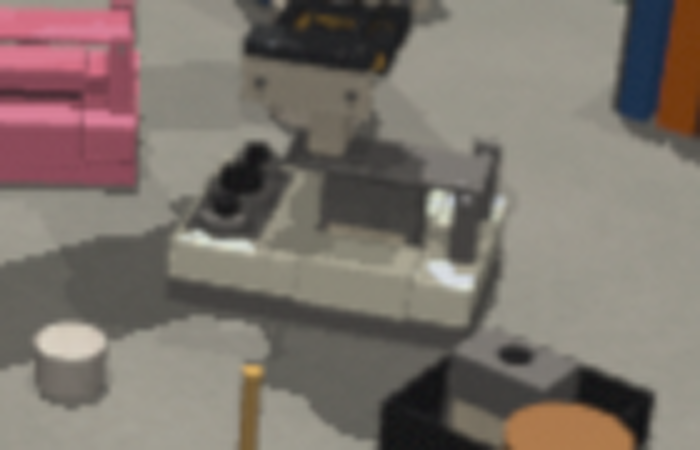

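```bash
python3 -c "
from h import *
off((430,80,235,-8.6)); s=load('scene0'); print((w(s,[(369,224),(340,244),(304,282)],.14)*1000).round())"
```

```text
t 14.8 [465.3 300.1 104.8] [-1.80e+02 -1.00e-01  1.75e+01] F [-8.2 -3.4 21.4] open 0.6
(430, 80, 235, -8.6) -> [-100.   199.3 -130.2] 0.456
[[ 609.  -27.  140.]
 [ 603. -146.  140.]
 [ 626. -310.  140.]]
```

Call:
{"method": "jog_arm", "body": {
  "motion": [
    {"offset": [0, 0, -10], "roll": 0, "hand": 0},
    {"offset": [0, 0, -35], "roll": 0, "hand": 0},
    {"offset": [0, 0, -70], "roll": 0, "hand": 20},
    {"offset": [-5, 10, -105], "roll": 0.05, "hand": 40},
    {"offset": [-20, 35, -130], "roll": 0.1, "hand": 60},
    {"offset": [-35, 70, -130], "roll": 0.18, "hand": 70},
    {"offset": [-52, 105, -130], "roll": 0.26, "hand": 70},
    {"offset": [-70, 140, -130], "roll": 0.34, "hand": 70},
    {"offset": [-85, 170, -130], "roll": 0.4, "hand": 70},
    {"offset": [-100, 195, -130], "roll": 0.456, "hand": 70},
    {"offset": [-100, 199, -130], "roll": 0.456, "hand": 70},
    {"offset": [-100, 199, -130], "roll": 0.456, "hand": 70}
  ]
}}

```text
clock: 15.77
tool_pos: [0.4292, 0.0787, 0.233]
orientation: [-179.9, -0.1, -8.8]
force: [0.7, -0.4, 0.1]
opening: 0.0616
```

```bash
python3 -c "
from h import *
snap('top','t5');snap('scene','s5');off((437.4,-153,150,-8.6),(437.4,-153,14,-8.6))
a=cv2.imread('pics/s5.png')[150:240,320:460];b=cv2.imread('pics/t5.png')[170:275,290:425]
a=cv2.resize(a,(405,260));b=cv2.resize(b,(405,315)); cv2.imwrite('pics/m5.png',np.vstack([a,b]))"
```

```text
t 15.9 [429.7  80.3 232.8] [-180.    -0.    -8.7] F [-0.8  0.8 -0.4] open 67.8
(437.4, -153, 150, -8.6) -> [ 42.7 229.5  82.8] -0.001
(437.4, -153, 14, -8.6) -> [ 42.7 229.5 218.8] -0.001
```

View pics/m5.png

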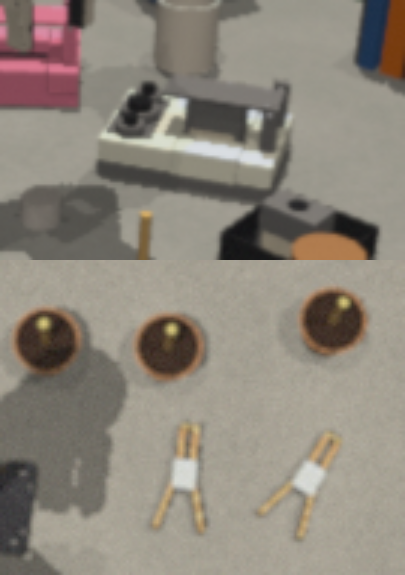

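The clamp lies level over the cartridge, and both marker clamps are where they were. Next, clip1.

Call:
{"method": "jog_arm", "body": {
  "motion": [
    {"offset": [4, 20, 0], "roll": 0, "hand": 72},
    {"offset": [10, 50, 5], "roll": 0, "hand": 72},
    {"offset": [16, 85, 20], "roll": 0, "hand": 72},
    {"offset": [22, 120, 40], "roll": 0, "hand": 72},
    {"offset": [28, 155, 60], "roll": 0, "hand": 72},
    {"offset": [35, 190, 80], "roll": 0, "hand": 72},
    {"offset": [40, 218, 105], "roll": 0, "hand": 72},
    {"offset": [43, 230, 135], "roll": 0, "hand": 72},
    {"offset": [43, 230, 165], "roll": 0, "hand": 72},
    {"offset": [43, 230, 190], "roll": 0, "hand": 72},
    {"offset": [43, 230, 208], "roll": 0, "hand": 72},
    {"offset": [43, 230, 217], "roll": 0, "hand": 72},
    {"offset": [43, 230, 217], "roll": 0, "hand": 72},
    {"offset": [43, 230, 217], "roll": 0, "hand": 72}
  ]
}}

```text
clock: 17.03
tool_pos: [0.4378, -0.1533, 0.0155]
orientation: [180.0, 0.0, -8.6]
force: [0.5, 0.1, 0.1]
opening: 0.0719
```

```bash
python3 -c "
from h import *
off((437.4,-153,14,-8.6))"
```

```text
t 17.0 [ 437.8 -153.3   15.5] [180.    0.   -8.6] F [0.5 0.1 0.1] open 71.9
(437.4, -153, 14, -8.6) -> [-0.4 -0.2  1.5] 0.001
```

Close on the handles and lift.

Call:
{"method": "jog_arm", "body": {
  "motion": [
    {"offset": [0, 0, 1], "roll": 0, "hand": 40},
    {"offset": [0, 0, 1], "roll": 0, "hand": 10},
    {"offset": [0, 0, 1], "roll": 0, "hand": 10},
    {"offset": [0, 0, 1], "roll": 0, "hand": 10},
    {"offset": [0, 0, 1], "roll": 0, "hand": 10},
    {"offset": [0, 0, 1], "roll": 0, "hand": 10},
    {"offset": [0, 0, 1], "roll": 0, "hand": 10},
    {"offset": [0, 0, 1], "roll": 0, "hand": 10},
    {"offset": [0, 0, 1], "roll": 0, "hand": 10},
    {"offset": [0, 0, -5], "roll": 0, "hand": 10},
    {"offset": [0, 0, -20], "roll": 0, "hand": 10},
    {"offset": [0, 0, -40], "roll": 0, "hand": 10},
    {"offset": [0, 0, -60], "roll": 0, "hand": 10},
    {"offset": [0, 0, -80], "roll": 0, "hand": 10},
    {"offset": [0, 0, -87], "roll": 0, "hand": 10},
    {"offset": [0, 0, -87], "roll": 0, "hand": 10},
    {"offset": [0, 0, -87], "roll": 0, "hand": 10}
  ]
}}

```text
clock: 18.45
tool_pos: [0.4371, -0.1537, 0.1026]
orientation: [-180.0, -0.0, -8.7]
force: [-0.3, -0.9, -0.8]
opening: 0.0237
```

```bash
python3 -c "
from h import *
off((500,-145,102,0),(535,-145,102,0)); snap('top','t6');snap('scene','s6')
a=cv2.imread('pics/s6.png')[190:330,200:400];b=cv2.imread('pics/t6.png')[170:290,290:430]
a=cv2.resize(a,(600,420));b=cv2.resize(b,(420,360));b=b[:180] if 0 else b
cv2.imwrite('pics/m6a.png',a);cv2.imwrite('pics/m6.png',cv2.hconcat([cv2.resize(a,(400,280)),cv2.resize(b,(327,280))]))"
```

```text
t 18.4 [ 437.1 -153.7  102.6] [-180.    -0.    -8.7] F [-0.3 -0.9 -0.8] open 23.7
(500, -145, 102, 0) -> [ 60.9 -18.1   0.6] -0.151
(535, -145, 102, 0) -> [ 95.5 -23.3   0.6] -0.151
```

View pics/m6.png

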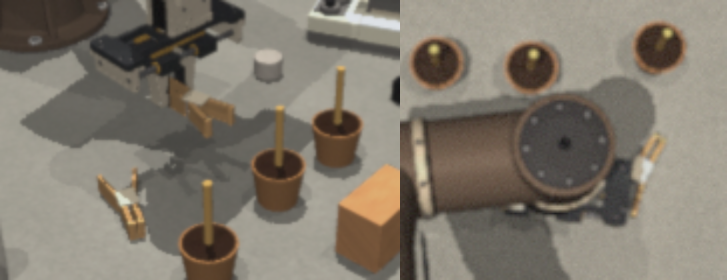

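```bash
python3 -c "
from h import *
s=load('s6'); print((w(s,[(200+232/2,190+112/2),(200+208/2,190+121/2),(200+203/2,190+98/2)],[.101,.101,.114])*1000).round())
P=[437.1,-153.7]; a=np.radians(-8.7)
for d in (31,35): print((np.array(P)+(d+55)*np.array([np.cos(a),np.sin(a)])).round())"
```

```text
[[ 527. -142.  101.]
 [ 516. -176.  101.]
 [ 491. -155.  114.]]
[ 522. -167.]
[ 526. -167.]
```

Call:
{"method": "jog_arm", "body": {
  "motion": [
    {"offset": [15, -5, 0], "roll": -0.04, "hand": 10},
    {"offset": [32, -11, 0], "roll": -0.09, "hand": 10},
    {"offset": [45, -15, 0], "roll": -0.13, "hand": 10},
    {"offset": [51, -17, 0], "roll": -0.151, "hand": 10},
    {"offset": [51, -17, 0], "roll": -0.151, "hand": 10},
    {"offset": [51, -17, 0], "roll": -0.151, "hand": 10},
    {"offset": [51, -17, 0], "roll": -0.151, "hand": 10}
  ]
}}

```text
clock: 19.13
tool_pos: [0.4889, -0.1447, 0.1019]
orientation: [-180.0, 0.1, -0.1]
force: [0.1, -0.1, -0.5]
opening: 0.0237
```

```bash
python3 -c "
from h import *
off((535,-145,102,0)); snap('top','t7');snap('scene','s7')
a=cv2.imread('pics/s7.png')[205:305,275:375];b=cv2.imread('pics/t7.png')[175:225,310:380]
a=cv2.resize(a,(600,600),interpolation=cv2.INTER_CUBIC);cv2.imwrite('pics/m7.png',a)"
```

```text
t 19.1 [ 488.9 -144.7  101.9] [-1.8e+02  1.0e-01 -1.0e-01] F [ 0.1 -0.1 -0.5] open 23.7
(535, -145, 102, 0) -> [46.1  0.2 -0.1] -0.001
```

View pics/m7.png

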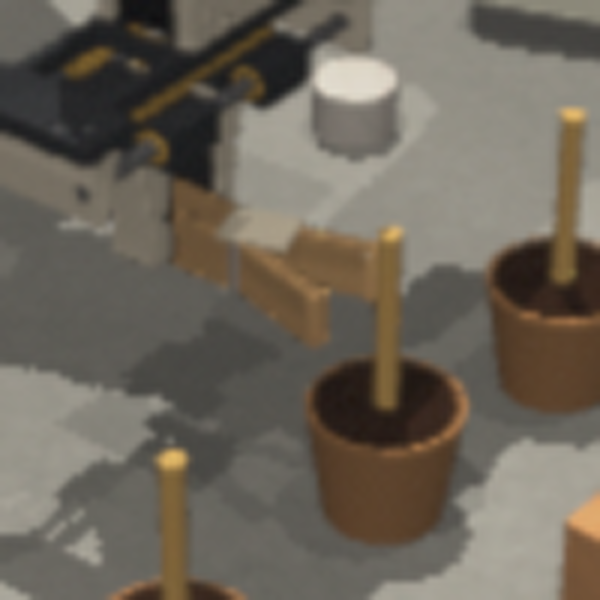

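```bash
python3 -c "
from h import *
s=load('s7'); f=lambda P:((p(s,np.array(P)/1000)-[275,205]+.5)*6-.5).round().tolist()
print(f([(601,-145,140),(610,-25,140),(601,-145,55)]))
for d in (84,88):
  print(f([(489+d,-145+y,z) for y in (-19,-13,13,19) for z in (114,88)]))
print((w(s,[(275+328/6,205+290/6),(275+303/6,205+291/6),(275+378/6,205+243/6)],.114)*1000).round())"
```

```text
[[389.0, 234.0], [571.0, 116.0], [385.0, 404.0]]
[[304.0, 285.0], [304.0, 337.0], [313.0, 278.0], [313.0, 330.0], [351.0, 249.0], [350.0, 301.0], [360.0, 243.0], [359.0, 294.0]]
[[312.0, 288.0], [312.0, 340.0], [321.0, 281.0], [321.0, 333.0], [359.0, 253.0], [358.0, 304.0], [368.0, 246.0], [367.0, 297.0]]
[[ 585. -162.  114.]
 [ 577. -169.  114.]
 [ 581. -122.  114.]]
```

Call:
{"method": "jog_arm", "body": {
  "motion": [
    {"offset": [8, 0, 0], "roll": 0, "hand": 10},
    {"offset": [18, 0, 0], "roll": 0, "hand": 10},
    {"offset": [28, 0, 0], "roll": 0, "hand": 10},
    {"offset": [36, 0, 0], "roll": 0, "hand": 10},
    {"offset": [40, 0, 0], "roll": 0, "hand": 10},
    {"offset": [40, 0, 0], "roll": 0, "hand": 10},
    {"offset": [40, 0, 0], "roll": 0, "hand": 10}
  ]
}}

```text
clock: 19.82
tool_pos: [0.5301, -0.1446, 0.1022]
orientation: [-180.0, 0.0, 0.0]
force: [-0.6, -0.1, -0.7]
opening: 0.0239
```

Call:
{"method": "jog_arm", "body": {
  "motion": [
    {"offset": [0, 0, 0], "roll": 0, "hand": 30},
    {"offset": [0, 0, 0], "roll": 0, "hand": 40},
    {"offset": [0, 0, 0], "roll": 0, "hand": 50},
    {"offset": [0, 0, 0], "roll": 0, "hand": 72},
    {"offset": [0, 0, 0], "roll": 0, "hand": 72},
    {"offset": [0, 0, 0], "roll": 0, "hand": 72},
    {"offset": [0, 0, -10], "roll": 0, "hand": 72},
    {"offset": [0, 0, -35], "roll": 0, "hand": 72},
    {"offset": [0, 0, -70], "roll": 0, "hand": 72},
    {"offset": [-10, 10, -100], "roll": 0.08, "hand": 72},
    {"offset": [-30, 35, -110], "roll": 0.18, "hand": 72},
    {"offset": [-50, 62, -110], "roll": 0.29, "hand": 72},
    {"offset": [-70, 87, -110], "roll": 0.4, "hand": 72},
    {"offset": [-88, 108, -105], "roll": 0.5, "hand": 72},
    {"offset": [-93, 116, -90], "roll": 0.6, "hand": 72},
    {"offset": [-93, 116, -60], "roll": 0.602, "hand": 72},
    {"offset": [-93, 116, -50], "roll": 0.602, "hand": 72},
    {"offset": [-93, 116, -50], "roll": 0.602, "hand": 72}
  ]
}}

```text
clock: 21.32
tool_pos: [0.4355, -0.2603, 0.1508]
orientation: [179.9, 0.2, -34.5]
force: [-1.2, 0.5, 0.7]
opening: 0.0723
```

```bash
python3 -c "
from h import *
off((437,-261,14,-34.5)); snap('top','t8');snap('scene','s8')
a=cv2.imread('pics/s8.png')[190:330,220:400];b=cv2.imread('pics/t8.png')[170:290,290:430]
cv2.imwrite('pics/m8.png',cv2.hconcat([cv2.resize(a,(450,350)),cv2.resize(b,(350,350))]))"
```

```text
t 21.3 [ 435.5 -260.3  150.8] [179.9   0.2 -34.5] F [-1.2  0.5  0.7] open 72.3
(437, -261, 14, -34.5) -> [  1.7  -0.3 136.8] 0.0
```

View pics/m8.png

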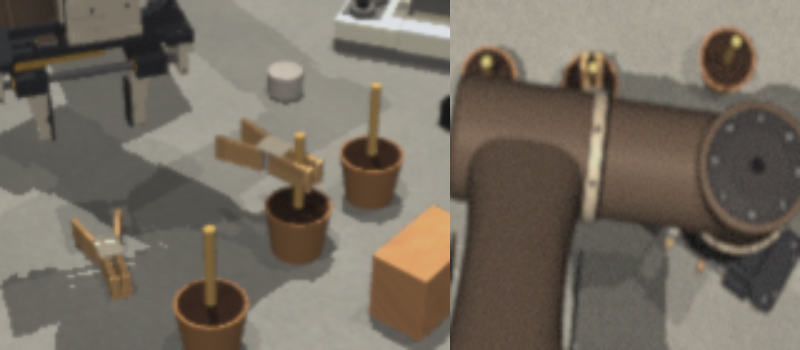

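Clip1 sits level on the middle cane, and clip2 hasn't moved (handle ends at 377,253 and 390,261). Now grasp clip2.

Call:
{"method": "jog_arm", "body": {
  "motion": [
    {"offset": [1, 0, 25], "roll": 0, "hand": 72},
    {"offset": [1, 0, 55], "roll": 0, "hand": 72},
    {"offset": [1, 0, 85], "roll": 0, "hand": 72},
    {"offset": [1, 0, 110], "roll": 0, "hand": 72},
    {"offset": [1, 0, 128], "roll": 0, "hand": 72},
    {"offset": [1, 0, 136], "roll": 0, "hand": 72},
    {"offset": [1, 0, 136], "roll": 0, "hand": 40},
    {"offset": [1, 0, 136], "roll": 0, "hand": 10},
    {"offset": [1, 0, 136], "roll": 0, "hand": 10},
    {"offset": [1, 0, 136], "roll": 0, "hand": 10},
    {"offset": [1, 0, 136], "roll": 0, "hand": 10},
    {"offset": [1, 0, 136], "roll": 0, "hand": 10},
    {"offset": [1, 0, 136], "roll": 0, "hand": 10},
    {"offset": [1, 0, 136], "roll": 0, "hand": 10},
    {"offset": [1, 0, 136], "roll": 0, "hand": 10},
    {"offset": [1, 0, 128], "roll": 0, "hand": 10},
    {"offset": [1, 0, 105], "roll": 0, "hand": 10},
    {"offset": [1, 0, 75], "roll": 0, "hand": 10},
    {"offset": [1, 0, 49], "roll": 0, "hand": 10},
    {"offset": [1, 0, 49], "roll": 0, "hand": 10}
  ]
}}

```text
clock: 23.08
tool_pos: [0.4411, -0.2622, 0.1093]
orientation: [-179.9, -0.5, -34.4]
force: [0.5, -0.3, 0.6]
opening: 0.0238
```

```bash
python3 -c "
from h import *
c=np.array([622,-309]);a=np.radians(-20);d=np.array([np.cos(a),np.sin(a)])
off((*(c-112*d),102,-20),(*(c-71*d),102,-20))"
```

```text
t 23.1 [ 441.1 -262.2  109.3] [-179.9   -0.5  -34.4] F [ 0.5 -0.3  0.6] open 23.8
(np.float64(516.7544264719783), np.float64(-270.6937439475251), 102, -20) -> [ 67.3 -35.7   7.3] -0.252
(np.float64(555.2818239242005), np.float64(-284.71656982387753), 102, -20) -> [107.  -46.    7.3] -0.252
```

Call:
{"method": "jog_arm", "body": {
  "motion": [
    {"offset": [15, -8, 0], "roll": -0.05, "hand": 10},
    {"offset": [35, -18, 0], "roll": -0.12, "hand": 10},
    {"offset": [55, -29, 0], "roll": -0.19, "hand": 10},
    {"offset": [67, -35, 0], "roll": -0.24, "hand": 10},
    {"offset": [71, -37, 0], "roll": -0.252, "hand": 10},
    {"offset": [71, -37, 0], "roll": -0.252, "hand": 10},
    {"offset": [71, -37, 0], "roll": -0.252, "hand": 10},
    {"offset": [71, -37, 0], "roll": -0.252, "hand": 10}
  ]
}}

```text
clock: 23.75
tool_pos: [0.5164, -0.2707, 0.1036]
orientation: [-180.0, 0.0, -20.1]
force: [0.2, -0.1, 0.0]
opening: 0.0236
```

```bash
python3 -c "
from h import *
c=np.array([622,-309]);a=np.radians(-20);d=np.array([np.cos(a),np.sin(a)])
off((*(c-71*d),102,-20));s=snap('scene','s9')
a=cv2.imread('pics/s9.png')[230:330,235:335]
cv2.imwrite('pics/m9.png',cv2.resize(a,(600,600),interpolation=cv2.INTER_CUBIC))
f=lambda P:((p(s,np.array(P)/1000)-[235,230]+.5)*6-.5).round().tolist()
n=np.array([-d[1],d[0]]); print(f([(622,-309,140)]))
o=ctrl.get_obs()['tool_pos'][:2]*1000
print(f([(*(o+95*d+y*n),114) for y in (-19,-13,13,19)]))"
```

```text
t 23.8 [ 516.4 -270.7  103.6] [-180.     0.   -20.1] F [ 0.2 -0.1  0. ] open 23.6
(np.float64(555.2818239242005), np.float64(-284.71656982387753), 102, -20) -> [41.3 -0.2  1.6] -0.002
[[410.0, 308.0]]
[[342.0, 357.0], [357.0, 351.0], [418.0, 327.0], [432.0, 322.0]]
```

View pics/m9.png

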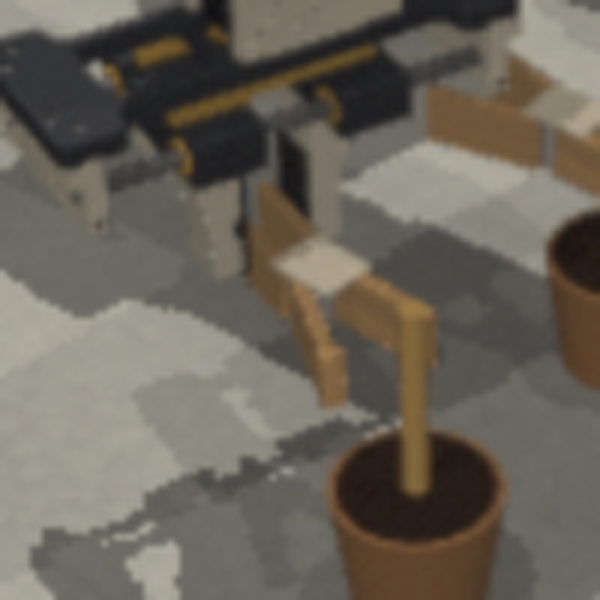

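Call:
{"method": "jog_arm", "body": {
  "motion": [
    {"offset": [8, 0, 0], "roll": 0, "hand": 10},
    {"offset": [18, 0, 1], "roll": 0, "hand": 10},
    {"offset": [28, 0, 1], "roll": 0, "hand": 10},
    {"offset": [37, 0, 1], "roll": 0, "hand": 10},
    {"offset": [42, 0, 1], "roll": 0, "hand": 10},
    {"offset": [42, 0, 1], "roll": 0, "hand": 10},
    {"offset": [42, 0, 1], "roll": 0, "hand": 10}
  ]
}}

```text
clock: 24.38
tool_pos: [0.557, -0.2853, 0.102]
orientation: [180.0, 0.0, -20.1]
force: [0.1, -0.1, -1.4]
opening: 0.0234
```

Call:
{"method": "jog_arm", "body": {
  "motion": [
    {"offset": [0, 0, 0], "roll": 0, "hand": 30},
    {"offset": [0, 0, 0], "roll": 0, "hand": 40},
    {"offset": [0, 0, 0], "roll": 0, "hand": 50},
    {"offset": [0, 0, 0], "roll": 0, "hand": 72},
    {"offset": [0, 0, 0], "roll": 0, "hand": 72},
    {"offset": [0, 0, 0], "roll": 0, "hand": 72},
    {"offset": [0, 0, -10], "roll": 0, "hand": 72},
    {"offset": [0, 0, -35], "roll": 0, "hand": 72},
    {"offset": [0, 0, -70], "roll": 0, "hand": 72},
    {"offset": [-10, -10, -100], "roll": 0, "hand": 40},
    {"offset": [-35, -40, -112], "roll": -0.07, "hand": 0},
    {"offset": [-60, -70, -112], "roll": -0.15, "hand": 0},
    {"offset": [-85, -100, -112], "roll": -0.23, "hand": 0},
    {"offset": [-110, -130, -112], "roll": -0.31, "hand": 0},
    {"offset": [-135, -160, -112], "roll": -0.39, "hand": 0},
    {"offset": [-160, -190, -112], "roll": -0.47, "hand": 0},
    {"offset": [-185, -220, -112], "roll": -0.55, "hand": 0},
    {"offset": [-210, -250, -112], "roll": -0.63, "hand": 0},
    {"offset": [-230, -272, -112], "roll": -0.654, "hand": 0},
    {"offset": [-237, -281, -112], "roll": -0.654, "hand": 0}
  ]
}}

```text
clock: 26.05
tool_pos: [0.4294, 0.0625, 0.2158]
orientation: [-179.9, -0.1, 17.7]
force: [0.5, -0.8, -0.8]
opening: 0.0042
```

```bash
python3 -c "
from h import *
off((409,281,120,17.5));snap('top','t10');snap('scene','s10')
a=cv2.imread('pics/s10.png')[150:350,220:460];b=cv2.imread('pics/t10.png')[130:290,290:430]
cv2.imwrite('pics/m10.png',cv2.hconcat([cv2.resize(a,(480,400)),cv2.resize(b,(320,400))]))"
```

```text
t 26.1 [429.4  62.5 215.8] [-1.799e+02 -1.000e-01  1.770e+01] F [ 0.5 -0.8 -0.8] open 4.2
(409, 281, 120, 17.5) -> [  46.9 -214.4   95.8] 0.003
```

View pics/m10.png

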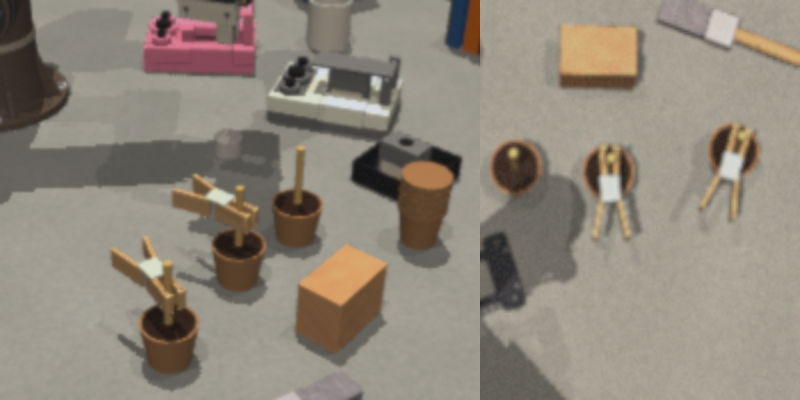

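Call:
{"method": "jog_arm", "body": {
  "motion": [
    {"offset": [6, -25, 0], "roll": 0, "hand": 0},
    {"offset": [12, -55, 0], "roll": 0, "hand": 0},
    {"offset": [20, -90, 0], "roll": 0, "hand": 0},
    {"offset": [28, -125, 0], "roll": 0, "hand": 0},
    {"offset": [36, -160, 10], "roll": 0, "hand": 0},
    {"offset": [42, -190, 35], "roll": 0, "hand": 0},
    {"offset": [46, -208, 65], "roll": 0, "hand": 0},
    {"offset": [46, -214, 95], "roll": 0, "hand": 0},
    {"offset": [46, -214, 115], "roll": 0, "hand": 0},
    {"offset": [46, -214, 115], "roll": 0, "hand": 0},
    {"offset": [46, -214, 115], "roll": 0, "hand": 0}
  ]
}}

```text
clock: 27.07
tool_pos: [0.4107, 0.277, 0.0994]
orientation: [179.9, 0.1, 17.4]
force: [0.8, -0.4, 0.6]
opening: 0.0004
```

```bash
python3 -c "
from h import *
off((409,281.5,72,17.5),(395.4,325.8,100,17.5),(423,238,100,17.5))"
```

```text
t 27.1 [410.7 277.   99.4] [1.799e+02 1.000e-01 1.740e+01] F [ 0.8 -0.4  0.6] open 0.4
(409, 281.5, 72, 17.5) -> [-0.2 -4.8 27.4] -0.002
(395.4, 325.8, 100, 17.5) -> [  0.  -51.1  -0.6] -0.002
(423, 238, 100, 17.5) -> [ 0.1 40.9 -0.6] -0.002
```

Call:
{"method": "jog_arm", "body": {
  "motion": [
    {"offset": [0, -5, 5], "roll": 0, "hand": 0},
    {"offset": [0, -5, 13], "roll": 0, "hand": 0},
    {"offset": [0, -5, 19], "roll": 0, "hand": 0},
    {"offset": [0, -5, 23], "roll": 0, "hand": 0},
    {"offset": [0, -5, 26], "roll": 0, "hand": 0},
    {"offset": [0, -5, 28], "roll": 0, "hand": 0},
    {"offset": [0, -5, 28], "roll": 0, "hand": 0},
    {"offset": [0, -5, 28], "roll": 0, "hand": 0},
    {"offset": [0, -5, 28], "roll": 0, "hand": 0}
  ]
}}

```text
clock: 27.82
tool_pos: [0.4093, 0.2829, 0.0731]
orientation: [-180.0, -0.1, 17.5]
force: [-4.3, -1.7, 16.9]
opening: 0.0005
```

Call:
{"method": "jog_arm", "body": {
  "motion": [
    {"offset": [0, 0, -5], "roll": 0, "hand": 0},
    {"offset": [0, 0, -15], "roll": 0, "hand": 0},
    {"offset": [0, 0, -25], "roll": 0, "hand": 0},
    {"offset": [0, -12, -28], "roll": 0, "hand": 0},
    {"offset": [0, -30, -28], "roll": 0, "hand": 0},
    {"offset": [0, -43, -28], "roll": 0, "hand": 0},
    {"offset": [0, -45, -28], "roll": 0, "hand": 0},
    {"offset": [0, -45, -22], "roll": 0, "hand": 0},
    {"offset": [0, -45, -14], "roll": 0, "hand": 0},
    {"offset": [0, -45, -8], "roll": 0, "hand": 0},
    {"offset": [0, -45, -4], "roll": 0, "hand": 0},
    {"offset": [0, -45, -1], "roll": 0, "hand": 0},
    {"offset": [0, -45, 0], "roll": 0, "hand": 0},
    {"offset": [0, -45, 0], "roll": 0, "hand": 0},
    {"offset": [0, -45, 0], "roll": 0, "hand": 0},
    {"offset": [0, -45, 0], "roll": 0, "hand": 0}
  ]
}}

```text
clock: 29.15
tool_pos: [0.3952, 0.3249, 0.0728]
orientation: [180.0, 0.0, 17.4]
force: [-9.1, -3.2, 21.6]
opening: 0.0004
```

Call:
{"method": "jog_arm", "body": {
  "motion": [
    {"offset": [0, 0, -6], "roll": 0, "hand": 0},
    {"offset": [0, 0, -18], "roll": 0, "hand": 0},
    {"offset": [0, 0, -30], "roll": 0, "hand": 0},
    {"offset": [0, 15, -35], "roll": 0, "hand": 0},
    {"offset": [0, 40, -35], "roll": 0, "hand": 0},
    {"offset": [0, 65, -35], "roll": 0, "hand": 0},
    {"offset": [0, 85, -35], "roll": 0, "hand": 0},
    {"offset": [0, 90, -35], "roll": 0, "hand": 0},
    {"offset": [0, 90, -30], "roll": 0, "hand": 0},
    {"offset": [0, 90, -20], "roll": 0, "hand": 0},
    {"offset": [0, 90, -12], "roll": 0, "hand": 0},
    {"offset": [0, 90, -6], "roll": 0, "hand": 0},
    {"offset": [0, 90, -2], "roll": 0, "hand": 0},
    {"offset": [0, 90, 0], "roll": 0, "hand": 0},
    {"offset": [0, 90, 0], "roll": 0, "hand": 0},
    {"offset": [0, 90, 0], "roll": 0, "hand": 0},
    {"offset": [0, 90, 0], "roll": 0, "hand": 0}
  ]
}}

```text
clock: 30.57
tool_pos: [0.4223, 0.2398, 0.0729]
orientation: [180.0, -0.0, 17.5]
force: [-6.5, -4.3, 22.3]
opening: 0.0003
```

Call:
{"method": "jog_arm", "body": {
  "motion": [
    {"offset": [0, 0, -8], "roll": 0, "hand": 0},
    {"offset": [0, 0, -30], "roll": 0, "hand": 0},
    {"offset": [0, 0, -65], "roll": 0, "hand": 0},
    {"offset": [0, 20, -100], "roll": 0, "hand": 0},
    {"offset": [0, 55, -135], "roll": 0, "hand": 0},
    {"offset": [0, 90, -150], "roll": 0, "hand": 0},
    {"offset": [0, 120, -150], "roll": 0, "hand": 0},
    {"offset": [0, 120, -150], "roll": 0, "hand": 0},
    {"offset": [0, 120, -150], "roll": 0, "hand": 0}
  ]
}}

```text
clock: 31.32
tool_pos: [0.4586, 0.1242, 0.2217]
orientation: [-180.0, -0.0, 17.3]
force: [-0.3, 0.1, -0.4]
opening: 0.0007
```

```bash
python3 -c "
from h import *
off();snap('top','t11');snap('scene','s11')
a=cv2.imread('pics/s11.png')[130:370,150:450];b=cv2.imread('pics/t11.png')[130:290,290:430]
cv2.imwrite('pics/m11.png',cv2.hconcat([cv2.resize(a,(500,400)),cv2.resize(b,(300,400))]))"
```

```text
t 31.3 [458.6 124.2 221.7] [-180.    -0.    17.3] F [-0.3  0.1 -0.4] open 0.7
```

View pics/m11.png

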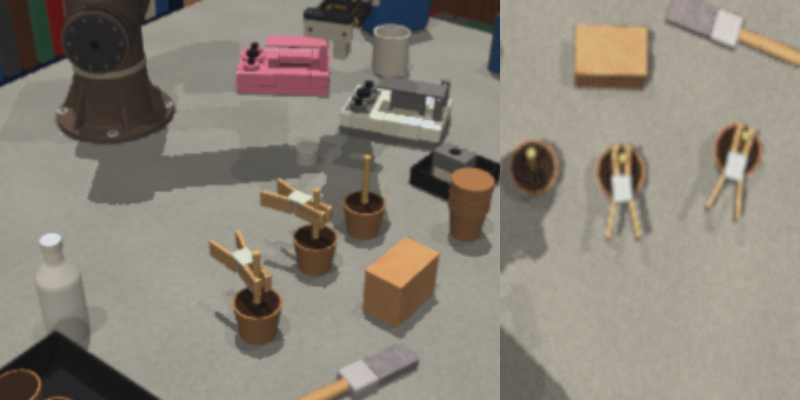

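Both clamps grip their canes, the feeder clamp is shut, the spent cartridge is in the tray, and the robot is clear. I'm handing in.

```bash
python3 -c "
from plant import order; print(order.close_job())"
```

```text
the job is handed in; nothing more can be done
None
```

The seedling station is ready and the job is handed in, at about 31 s of the 208 s allowed. The interface gives no verdict, so these results rest on my own checks.

- **Cartridges:** The spent cartridge stands in the black tray. The fresh one went into the cradle without resistance. The hinged clamp was then shut on it; pressing it at 20 N put its top at 93.8 mm, against 94 mm for fully shut.
- **Marker clamps:** Only two were on the table. Each now grips its own cane, about 100 mm up, on the middle and far-right canes as seen from the robot.
- **Keys:** I pressed big, then left, then right. Each stopped at about 6 mm of travel, with 17–22 N on the tool.

The last pictures show both clamps on their canes, the feeder clamp down, the spent cartridge in the tray and the robot touching nothing. The bystanders in view appear to be where they started.

None of the checks failed. The two cameras disagreed by 2–5 mm on the cane positions, within the room in the jaws. I judged that the keys had come back up only from the picture.

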